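# Lift the end of a split retaining ring out of its bearing housing

### The job

Take the orange pick out of its wooden stand and, with its toe under the red end of the split ring, gently lift that end of the ring up past the lip of the bearing housing so that it springs out and stays lying on top of the lip, the rest of the ring still in the housing. Use only the pick on the ring, do not jab or force the housing or the bearing, then put the pick back in its stand and let go, leaving the other things on the bench alone.

Things in the scene. Friction and masses are not known exactly. Their poses are not given: they have to be found in the camera images.
- housing: Blue bearing housing, 124 mm across, fixed with its 12 mm plywood board. Origin: on the bench below the bore's axis, z up. Rim 60.5 mm above the bench (as all heights here). The ring lies in the bore on a ledge 52 mm high. More than about 12 N from the pick harms housing or bearing. Angles below: about this axis, anticlockwise from its +x seen from above.
- pocket (a point): Middle of the pry pocket, at rim height; housing's (+43, +14.5) mm. There is no ledge from -60 to 38 degrees, and the bore widens to radius 53 mm from -10 to 37; a 5 mm brass pin at 35 degrees, radius 45 mm, stops the ring turning. Floor: the bearing's black rubber face, 47.5 to 51.5 mm high, not measured: feel for it (gives 1 mm per 12 N). Free for the pick from 0 to 31 degrees.
- lip (a point): Top edge of the aluminium lip over the ring's end section, middle of its length; housing's 45 mm radius at -20.5 degrees, 60.5 mm high. It overhangs the ring from -30 to -11 degrees only; its underside slopes inward going up. The ring's end section is sprung outward beneath it. Three more lips hold the rest of the ring down; it stays in.
- ring: Split ring of 5 mm round spring-steel wire, mean radius 45 mm, in the bore. Origin: ring's centre, mid-wire, 54.5 mm high; axes as the housing's. The wire runs anticlockwise from 42 degrees to the tip of its red end at 0 degrees. Its last 60 degrees are springy and sag (unmeasured) onto the bearing face. The red last 8 mm are cranked up and cut square: underside 3.5 to 5 mm above that face.
- ring_tail (a joint): Sideways flex of the ring's last 60 degrees (rad): 0.02 to 0.03 seated under the lip, more when bent inward, -0.05 to -0.09 when sprung out on top of the lip. Lifted by the toe, the end resists with 2 to 16 N, slides inward up to 4 mm and 2 mm into the gap, then springs outward over the lip. Lift until the toe's underside is 73 mm high, then draw the toe straight back out.
- pick: Pick 126 mm long, upright. Origin: shank axis at the toe's underside; z up the handle, x the way the toe points. Orange handle 16 x 16 mm from 51 to 126 mm up; black collar 32 x 22 mm (x -12 to +20), 45 to 51 mm up; steel shank 5 mm thick; flat toe 3 mm thick, 8 mm wide, to x = +10 mm, 7.5 mm ahead of the shank. 60 g.
- pick_toe (a point): Front end of the pick's toe, mid-thickness (pick's +10, 0, +1.5 mm). Point the toe along the housing's -y and slide it, within 0.5 mm above the bearing face, under the red end until it meets the crank or the shank meets the tip, 4 to 7 mm under (4 N is enough; it then just clears the lip). Stopped at once: too high. Draw back 2 mm before lifting, as the end moves towards the shank.
- stand: Fixed light wooden block 75 x 60 x 55 mm high with a slot 24 mm (x) by 14 mm (y) right through, centred at x = +3.75 mm. Origin: on the bench. The pick stands with its shank and toe down the slot, collar on the block, pick origin over the stand's origin 10 mm above the bench, x axes the same way.
- spare_bearing: Steel bearing ring 52 mm across, 16 mm high; leave alone.
- screwdriver: Screwdriver with orange handle lying on the bench; leave alone.
- offcut: Offcut of pale wood 110 x 45 x 22 mm; leave alone.
Things that resemble listed ones, but are neither listed nor needed, are in the scene too. Leave any pink look-alike of the pick alone. Several things look just like the stand: the one meant starts farthest to the robot's left.

How it is judged:
On the way, in this order (a step that is already met when the one before it is completed fails the run):
1. the pick bears on the ring while the ring's end is still under the lip (contact force between pick and ring above 1 N and value of joint ring_tail above 0 rad and horizontal distance between pick and housing below 0.08 m), for 0.05 s.
2. the ring's end has sprung out over the lip, the pick still at the housing (value of joint ring_tail below -0.03 rad and horizontal distance between pick and housing below 0.08 m), for 0.1 s.
At the end, for the whole second after the job is handed in: The ring's end has sprung out on top of the lip (flex below -0.03 rad), the rest at rest in the housing (centre within 8 mm of the axis, tilt under 0.05 rad); the pick rests upright in its stand (within 12 mm sideways, at most 6 mm above its seat, tilt under 0.12 rad) (value of joint ring_tail below -0.03 rad and angle between ring's own z axis and vertical below 0.05 rad and horizontal distance between ring and housing below 0.008 m and linear speed of each of ring, pick below 0.01 m/s and horizontal distance between pick and stand below 0.012 m and z of pick in the frame of stand below 0.016 m and angle between pick's own z axis and vertical below 0.12 rad); the robot touches nothing.
It fails at once if the pick pressed on the housing or bearing with more than 12 N (contact force between pick and housing above 12 N).
It fails at once if the pick pressed on the ring with more than 20 N (contact force between pick and ring above 20 N).
It fails at once if the fingers touched the ring (contact force between the fingers and ring above 0.5 N).
It fails at once if the spare bearing, the screwdriver or the offcut was moved by more than 15 mm (distance of any of spare_bearing, screwdriver, offcut from where it was at the start of the episode above 0.015 m).
It also fails if it takes over 51 s, if anything falls off the work surface, if the arm or the gripper's body presses on something with over 40 N, if the wrist force passes 120 N, or if a joint passes its speed limit or range.

### The arm

A 6-joint arm with a two-finger parallel gripper is mounted at the origin on the work surface. World frame = base frame: x ahead of the robot, y to its left, z up, the work surface at z = 0. Lengths are in m, angles in rad, forces in N, time in s.
With the tool pointing down it reaches from about 0.25 to 0.8 m from the base axis. Payload 3.9 kg.
Tool frame: the origin (TCP) lies on the centre line of the jaws, within the pads' length; the fingertips stand 17 mm ahead of it and the grasp point (between the pads) lies 2 mm behind it; z points along the fingers, y is the direction in which the jaws open and shut (so a half turn about z gives the same grasp; the last joint's range is limited). The gripper opens to 85 mm and grips with 20 to 120 N. Pads are 22 mm wide; open, the fingers measure 114 mm over their backs; the gripper's body (76 mm by 85 mm) begins 54 mm behind the grasp point. The pads swing forward as they close: fully open they stand 13 mm farther back than shut.
Start: joints at [1.163, 0.26, -0.138, 1.173, 0, 1.571], TCP at [0.208, 0.482, 0.248] pointing down, gripper open.
Joint ranges: [-2.78, 2.78], [-0.83, 1.72], [-1.28, 1.37], [-1.9, 2.12], [-1.57, 1.48], [-3.14, 3.14]. Speed limits (rad/s): [2.57, 2.57, 3.14, 3.14, 3.14, 3.14].

### API

Orientations are given as a rotation vector (axis times angle).
In Python, from rig import robot gives the robot as it stands.
- The arm moves only by the tool apply_moves, never from a script. Its argument "moves" is a list that holds one entry, the list of rows, each a list of 7 numbers: the turn, a rotation vector about the tool's x, y, z in degrees, then the shift along the tool's x, y, z in mm, then the opening in per cent of the stroke, from 0 (shut) to 100 (fully open). A call has 1 to 12 rows; each row shifts and turns the commanded pose from where the row before left it, along the tool's axes as they then stand; what a row does not reach is not made up. A row lasts 1/12 s, in which the tool goes at most 41.7 mm and 7.16 degrees, less where a joint would pass 70% of its speed; a pose out of reach is approached as far as the arm can. A call with a gripper value outside its range is refused whole. The fingers move at their own pace and stop on an object; "grip_force" is the grip in N (left out, the last holds). Time passes only in rows, so rows that do not move let the fingers close. It gives the time, the measured TCP pose, the force and the opening at its end, in the units of the state.
- robot.get_obs(): the state, without advancing time (a new reading comes with each control period).
- robot.camera(name): name is "scene" or "side" or "wrist"; returns a dict with "image" (420x560x3 uint8, red, green, blue), "camera_matrix" (3x3 intrinsics, pixels), "cam_to_world" (4x4, takes a point from camera to world coordinates). Camera axes: x right, y up, looking along -z (the intrinsics and any distortion apply to the point x, -y, -z); pixel columns grow to the right and rows downward; lengths in m; the calibration is good to about 2 mm. The wrist camera is an equidistant fisheye: a pixel r from the principal point sees the ray r / f radians off the axis. A picture is of the moment at which its call begins. There is no depth.
- robot.job_done(): hands the job in, once; it reports no verdict.
The state is a dict: "clock": time; "joint_pos": joint angles; "qd": joint speeds; "effort": joint torques, N m; "position": TCP position; "tcp_rot": TCP orientation; "ft_force": force on the tool from outside, world axes, zero at the start; "moment": the same for the moment, N m; "width": opening from 0.0 (shut) to 1.0 (fully open).
Only numpy, scipy, OpenCV 4.12 (cv2) and the standard library are available. Lean on these libraries where they do the work, as an engineer would, in place of code of your own. Each camera call takes 0.05 s, during which the arm holds its last target. There are 200 camera calls.

## Working session

There is one attempt and no reset: what is moved stays moved. The work goes in short steps, Python scripts to look and compute and a tool call to move; the robot and the scene stay as the last step left them, time stands still between calls to the robot, and variables do not carry over. Pictures are saved under pics/ and viewed, about 8 in all and at most 12, crops included, and the job is handed in when it is done.

Besides the shell and the picture viewer there is one more tool, called after "Request:" as name(argument=value, ...) on one line, values as JSON. apply_moves: Moves the arm, as the interface text tells. Its arguments: {"type":"object","properties":{"moves":{"type":"array","items":{"type":"array","items":{"type":"array","items":{"type":"number"}}}},"grip_force":{"type":"number"}},"required":["moves"]}

```bash
ls; mkdir -p pics
python3 - <<'E'
from rig import robot
import cv2,numpy as np,pickle
o=robot.get_obs();print(o)
for n in ["scene","side","wrist"]:
    c=robot.camera(n);cv2.imwrite(f"pics/{n}0.png",c["image"][:,:,::-1]);pickle.dump(c,open(f"pics/{n}0.pkl","wb"))
    print(n,c["camera_matrix"].tolist(),np.round(c["cam_to_world"],3).tolist())
a=[cv2.imread(f"pics/{n}0.png") for n in ["scene","side"]]
cv2.imwrite("pics/both.png",cv2.resize(np.vstack(a),(800,1200))[:,:])
E
```

```text
pics
{'clock': 0.0, 'joint_pos': array([ 1.16299375e+00,  2.60690447e-01, -1.39391240e-01,  1.17270777e+00,
        4.18795732e-06,  1.57079768e+00]), 'qd': array([-0.00178416,  0.00029049,  0.00035375,  0.00250426, -0.00040316,
        0.00044469]), 'effort': array([-1.64128128e-04, -4.05678034e+01,  2.53922886e+01,  1.87225820e-02,
       -8.77213012e-06,  4.55261556e-06]), 'position': array([0.20794779, 0.48134024, 0.24745312]), 'tcp_rot': array([-6.36064514e-01, -3.07611045e+00,  3.06421558e-03]), 'ft_force': array([0.64620694, 0.19768416, 0.02256202]), 'moment': array([0.05441025, 0.01936127, 0.0030939 ]), 'width': 1.000582097601551}
scene [[432.8564561397326, 0.0, 278.00558525620943], [0.0, 432.8564561397326, 203.40497289668033], [0.0, 0.0, 1.0]] [[0.096, -0.818, 0.567, 1.169], [0.995, 0.069, -0.068, -0.108], [0.016, 0.571, 0.821, 0.939], [0.0, 0.0, 0.0, 1.0]]
side [[412.9306690174321, 0.0, 277.9551774017438], [0.0, 412.9306690174321, 200.6584931851364], [0.0, 0.0, 1.0]] [[0.925, 0.303, -0.23, 0.41], [-0.38, 0.738, -0.557, -0.5], [0.001, 0.602, 0.798, 0.709], [0.0, 0.0, 0.0, 1.0]]
wrist [[325.19226210127806, 0.0, 279.9272478001599], [0.0, 325.19226210127806, 208.1232385772481], [0.0, 0.0, 1.0]] [[0.396, -0.871, -0.291, 0.134], [0.918, 0.375, 0.128, 0.514], [-0.002, -0.318, 0.948, 0.373], [0.0, 0.0, 0.0, 1.0]]
```

View pics/scene0.png

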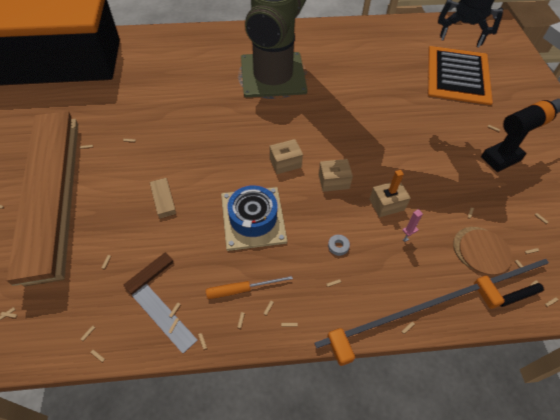

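View pics/side0.png

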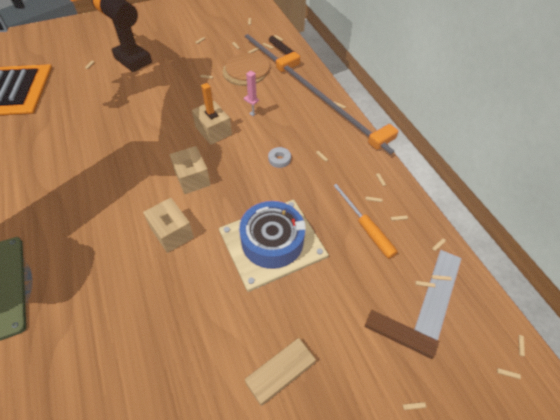

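The scene shows three stand-like blocks: (287,157), (336,174) and (391,200). The scene image's right is the robot's left, so (391,200), which holds the orange pick, is the stand meant. The pink look-alike is at (413,225) and the housing at (253,213), with its red end near (250,222). I'll confirm with enlarged crops.

Run:
```python
import cv2,numpy as np
s=cv2.imread("pics/scene0.png");d=cv2.imread("pics/side0.png")
def cr(i,x,y,w,h): return cv2.resize(i[y:y+h,x:x+w],(400,300),interpolation=cv2.INTER_CUBIC)
g=np.vstack([np.hstack([cr(s,350,160,80,60),cr(d,180,75,80,60)]),np.hstack([cr(s,213,180,80,60),cr(d,225,195,100,75)])])
cv2.imwrite("pics/crop1.png",g)
```

```text
(no output)
```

View pics/crop1.png

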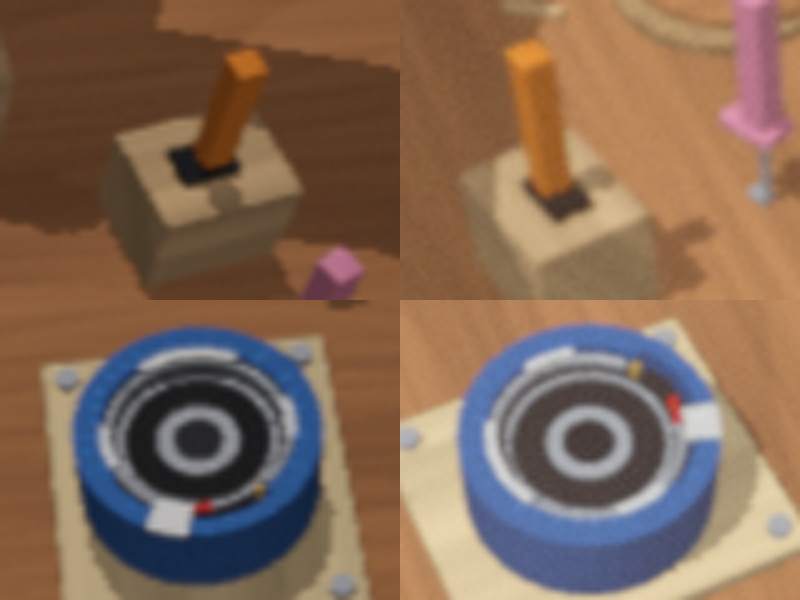

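View pics/wrist0.png

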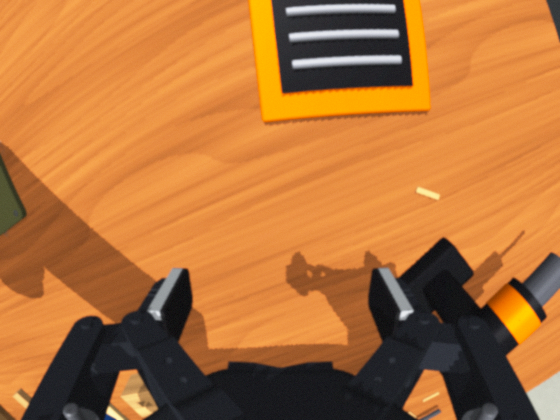

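Crop 1 confirms it: the orange pick stands in the leftmost block, with its collar (and so its toe) pointing toward image left in the scene view. The red end is at scene (254,221) and side (294,222), the brass pin at scene (265,218) and side (284,213). Next I triangulate these.

```bash
cat > h.py <<'E'
import numpy as np,pickle,cv2
from scipy.optimize import least_squares
def load(n): return pickle.load(open(f"pics/{n}.pkl","rb"))
def ray(c,uv):
    K=c["camera_matrix"];T=c["cam_to_world"];x=(uv[0]-K[0,2])/K[0,0];y=(uv[1]-K[1,2])/K[1,1]
    if c.get("fish"):
        r=np.hypot(x,y);k=np.tan(r)/r if r>1e-9 else 1;x*=k;y*=k
    d=T[:3,:3]@np.array([x,-y,-1]);return T[:3,3],d/np.linalg.norm(d)
def onz(c,uv,z):
    p,d=ray(c,uv);return p+d*(z-p[2])/d[2]
def tri(a,ua,b,ub):
    A=np.zeros((3,3));v=np.zeros(3)
    for c,u in((a,ua),(b,ub)):
        p,d=ray(c,u);M=np.eye(3)-np.outer(d,d);A+=M;v+=M@p
    X=np.linalg.solve(A,v);g=[np.linalg.norm((np.eye(3)-np.outer(d,d))@(X-p)) for p,d in(ray(a,ua),ray(b,ub))]
    return X,max(g)
E
python3 - <<'E'
from h import *
s,d=load("scene0"),load("side0");np.set_printoptions(precision=4,suppress=True)
for n,a,b in [("bearing c",(252.6,207.6),(272,230.5)),("red",(253.8,221.4),(293.75,222)),("pin",(265,218),(283.75,212.5)),
 ("handle top",(399.2,172.4),(205.6,84.6)),("liptab c",(213+170/5,180+218/5),(225+302/4,195+122/4)),
 ("handle base",(350+218/5,160+160/5),(180+150/5,75+190/5)),
 ("collarL corner",(350+190/5,160+183/5),(180+165/5,75+215/5))]:
    X,g=tri(s,a,d,b);print(n,X,g)
for n,a in [("A",(118,137)),("B",(168,222)),("C",(300,187)),("D",(245,112))]: print(n,onz(s,(350+a[0]/5,160+a[1]/5),.055))
E
```

```text
bearing c [ 0.5622 -0.0992  0.0482] 0.0011235797090947913
red [ 0.6066 -0.0994  0.0531] 0.0017638613057503092
pin [ 0.598  -0.0712  0.0519] 0.0013158555927127696
handle top [0.5493 0.2563 0.1363] 0.00014890763394464568
liptab c [ 0.614  -0.1154  0.0581] 0.000931898790318726
handle base [0.5483 0.2618 0.0528] 0.001641145962851029
collarL corner [0.5527 0.2498 0.0433] 0.0007374766616295231
A [0.5297 0.2145 0.055 ]
B [0.584  0.2277 0.055 ]
C [0.5685 0.2996 0.055 ]
D [0.5193 0.284  0.055 ]
```

Request:
apply_moves(moves=[[[0,0,-6.7,0,0,0,100],[0,0,-6.7,0,0,0,100],[0,0,-6.7,0,0,0,100],[0,0,-6.7,0,0,0,100],[0,0,-6.6,0,0,0,100]]], grip_force=60)

```text
clock: 0.57
position: [0.2081, 0.4817, 0.2479]
tcp_rot: [0.284, -3.128, 0.001]
ft_force: [-0.5, -0.4, 0.0]
width: 1.001
```

Request:
apply_moves(moves=[[[0,0,0,-24.8,-23.4,2.3,100],[0,0,0,-24.8,-23.4,2.3,100],[0,0,0,-24.8,-23.4,2.3,100],[0,0,0,-24.8,-23.4,2.3,100],[0,0,0,-24.8,-23.4,2.3,100],[0,0,0,-24.8,-23.4,2.3,100],[0,0,0,-24.8,-23.4,2.3,100],[0,0,0,-24.8,-23.4,2.3,100],[0,0,0,-24.8,-23.4,2.3,100],[0,0,0,-24.8,-23.4,2.3,100],[0,0,0,-24.8,-23.4,2.3,100],[0,0,0,-24.8,-23.4,2.3,100]]])

```text
clock: 1.57
position: [0.5512, 0.256, 0.2202]
tcp_rot: [0.274, -3.129, 0.0]
ft_force: [0.1, 0.7, -0.5]
width: 0.999
```

```bash
cat >> h.py <<'E'
from scipy.spatial.transform import Rotation as Ro
np.set_printoptions(precision=4,suppress=True)
def snap(robot,n,f):
    c=robot.camera(n);c["fish"]=n=="wrist"
    pickle.dump(c,open(f"pics/{f}.pkl","wb"));cv2.imwrite(f"pics/{f}.png",c["image"][:,:,::-1]);return c
def st(robot):
    o=robot.get_obs();R=Ro.from_rotvec(o["tcp_rot"]).as_matrix()
    print("t",round(o["clock"],2),"p",o["position"],"yaw_y",round(np.degrees(np.arctan2(R[1,1],R[0,1])),2),"z",R[:,2],"f",o["ft_force"],"m",o["moment"],"w",round(o["width"],3));return o,R
E
python3 - <<'E'
from rig import robot
from h import *
snap(robot,"wrist","w1");st(robot)
E
```

```text
t 1.62 p [0.5567 0.2525 0.2194] yaw_y 99.74 z [ 0.0042 -0.0033 -1.    ] f [ 5.4629 -0.4732  0.9211] m [-0.0644 -0.3579 -0.033 ] w 1.002
```

View pics/w1.png

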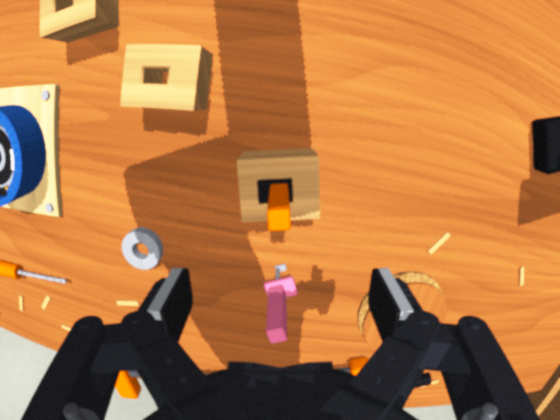

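Wrist view: the pick's handle is at (278,205) in the stand (279,187), the pink look-alike is at (279,300), and the housing is at the left edge. I'll measure the handle top and the stand top precisely in a settled picture.

Run:
```python
from rig import robot
from h import *
st(robot)
c=snap(robot,"wrist","w2");im=c["image"].astype(int);st(robot)
hsv=cv2.cvtColor(c["image"],cv2.COLOR_RGB2HSV)
cr=hsv[150:245,225:335]
m=((cr[...,0]<22)&(cr[...,1]>225)&(cr[...,2]>90)).astype(np.uint8)
n,l,s_,ce=cv2.connectedComponentsWithStats(m);i=1+s_[1:,4].argmax()
ys,xs=np.where(l==i);
for y in range(ys.min(),ys.max()+1,3):
    q=xs[ys==y];print(y+150,q.min()+225,q.max()+225,cr[y,int(q.mean())])
# stand top pale
g=((cr[...,1]<150)&(cr[...,2]>90)).astype(np.uint8);n,l,s_,ce=cv2.connectedComponentsWithStats(g)
print(s_[1:].tolist())
i=1+s_[1:,4].argmax();cn=max(cv2.findContours((l==i).astype(np.uint8),cv2.RETR_EXTERNAL,2)[0],key=cv2.contourArea)
b=cv2.approxPolyDP(cn,6,True)[:,0]+[225,150];print(b.tolist())
for p in b:print(onz(c,p,.055))
```

```text
t 1.62 p [0.5567 0.2525 0.2194] yaw_y 99.74 z [ 0.0042 -0.0033 -1.    ] f [ 5.4629 -0.4732  0.9211] m [-0.0644 -0.3579 -0.033 ] w 1.002
t 1.67 p [0.5538 0.2543 0.2194] yaw_y 99.72 z [ 0.0011 -0.0014 -1.    ] f [-0.9526  0.7429  0.7924] m [-0.0216  0.0683  0.0173] w 0.998
178 278 291 [ 13 249 127]
181 275 293 [ 12 255 173]
184 275 293 [ 13 255 172]
187 275 294 [ 13 255 172]
190 275 294 [ 13 255 174]
193 275 295 [ 13 255 170]
196 275 294 [ 13 255 172]
199 275 294 [ 13 255 176]
202 275 295 [ 15 255 245]
205 274 296 [ 21 255 255]
208 274 296 [ 20 255 255]
211 274 296 [ 20 255 255]
214 274 296 [ 20 255 255]
217 274 297 [ 20 255 255]
220 274 297 [ 20 255 255]
223 275 294 [ 16 255 247]
[[17, 0, 84, 67, 3937]]
[[243, 153], [249, 216], [272, 213], [262, 183], [269, 173], [297, 173], [299, 213], [325, 211], [322, 150]]
[0.5275 0.2127 0.055 ]
[0.5863 0.2267 0.055 ]
[0.5796 0.2478 0.055 ]
[0.5523 0.234  0.055 ]
[0.5419 0.2389 0.055 ]
[0.5375 0.264  0.055 ]
[0.5752 0.273  0.055 ]
[0.569 0.297 0.055]
[0.5126 0.2823 0.055 ]
```

Run:
```python
from h import *
c=load("w2")
for p in [(285.3,212.7),(274,203),(295.5,203),(274.2,222),(297,221)]:print(onz(c,p,.136))
for p in [(275,200),(294.5,200),(275,184),(293.5,184)]:print(onz(c,p,.1))
```

```text
[0.549  0.2543 0.136 ]
[0.5434 0.2456 0.136 ]
[0.541  0.2598 0.136 ]
[0.5569 0.248  0.136 ]
[0.5535 0.2633 0.136 ]
[0.5524 0.2471 0.1   ]
[0.5498 0.2622 0.1   ]
[0.5396 0.2449 0.1   ]
[0.5371 0.259  0.1   ]
```

Request:
apply_moves(moves=[[[0,0,-2.7,0,0,0,100],[0,0,0,0,0,0,100],[0,0,0,0,0,0,100]]])

```text
clock: 1.92
position: [0.5496, 0.2574, 0.2204]
tcp_rot: [0.347, -3.121, 0.0]
ft_force: [-0.4, 0.8, -0.2]
width: 1.0
```

```bash
cat >> h.py <<'E'
def go(o,R,t): print("shift mm tool",1000*R.T@(np.array(t)-o["position"]))
E
python3 - <<'E'
from rig import robot
from h import *
o,R=st(robot);go(o,R,[.549,.2543,.104])
E
```

```text
t 1.92 p [0.5496 0.2574 0.2204] yaw_y 102.69 z [-0.001  -0.0002 -1.    ] f [-0.3792  0.7667 -0.2225] m [0.064  0.0529 0.0142] w 1.0
shift mm tool [  1.1351  -2.9123 116.4002]
```

Request:
apply_moves(moves=[[[0,0,0,1.1,-2.9,10,100],[0,0,0,0,0,20,100],[0,0,0,0,0,25,100],[0,0,0,0,0,25,100],[0,0,0,0,0,20,100],[0,0,0,0,0,12,100],[0,0,0,0,0,4.4,100],[0,0,0,0,0,0,100],[0,0,0,0,0,0,40],[0,0,0,0,0,0,25],[0,0,0,0,0,0,18],[0,0,0,0,0,0,10]]])

```text
clock: 2.92
position: [0.5504, 0.2546, 0.1054]
tcp_rot: [-0.348, 3.12, 0.001]
ft_force: [-0.8, -1.3, -0.3]
width: 0.457
```

Request:
apply_moves(moves=[[[0,0,0,0,0,0,0],[0,0,0,0,0,0,0],[0,0,0,0,0,0,0],[0,0,0,0,0,0,0]]])

```text
clock: 3.25
position: [0.5501, 0.2543, 0.1049]
tcp_rot: [-0.348, 3.121, 0.0]
ft_force: [-0.4, -0.7, 3.4]
width: 0.18
```

Run:
```python
from rig import robot
from h import *
o,R=st(robot)
```

```text
t 3.25 p [0.5501 0.2543 0.1049] yaw_y 102.73 z [ 0.0009  0.0004 -1.    ] f [-0.3956 -0.7022  3.407 ] m [-0.1205  0.0932  0.0155] w 0.18
```

Request:
apply_moves(moves=[[[0,0,0,0,0,-3,0],[0,0,0,0,0,-8,0],[0,0,0,0,0,-15,0],[0,0,0,0,0,-20,0],[0,0,0,0,0,-20,0],[0,0,0,0,0,-16,0],[0,0,0,0,0,-8,0],[0,0,0,1,-15,0,0],[0,0,0,1.5,-23,0,0],[0,0,0,1.5,-30,0,0],[0,0,0,1.5,-35,0,0],[0,0,0,1.5,-35,0,0]]], grip_force=100)

```text
clock: 4.25
position: [0.5726, 0.1163, 0.1933]
tcp_rot: [0.35, -3.12, 0.001]
ft_force: [0.7, -0.9, -1.2]
width: 0.172
```

Request:
apply_moves(moves=[[[0,0,0,1.5,-35,0,0],[0,0,0,1.5,-35,0,0],[0,0,0,1,-30,0,0],[0,0,0,0.5,-25,0,0],[0,0,0,0,-15,0,0],[0,0,4.5,0,0,0,0],[0,0,4.5,0,0,0,0],[0,0,0,0,0,0,0],[0,0,0,0,0,0,0]]])

```text
clock: 5.0
position: [0.5993, -0.0195, 0.1937]
tcp_rot: [0.106, -3.138, -0.0]
ft_force: [-0.4, -0.7, -0.7]
width: 0.171
```

Run:
```python
from rig import robot
from h import *
o,R=st(robot)
c=snap(robot,"wrist","w3");d=snap(robot,"side","d3");s=snap(robot,"scene","s3");i=c["image"][:,:,::-1];
a=cv2.resize(i[60:360,40:440],(800,600),interpolation=cv2.INTER_CUBIC)
cv2.imwrite("pics/w3c.png",a)
```

```text
t 5.0 p [ 0.5993 -0.0195  0.1937] yaw_y 93.85 z [-0.0014  0.0002 -1.    ] f [-0.3813 -0.661  -0.6567] m [-0.0007  0.0325  0.0047] w 0.171
```

View pics/w3c.png

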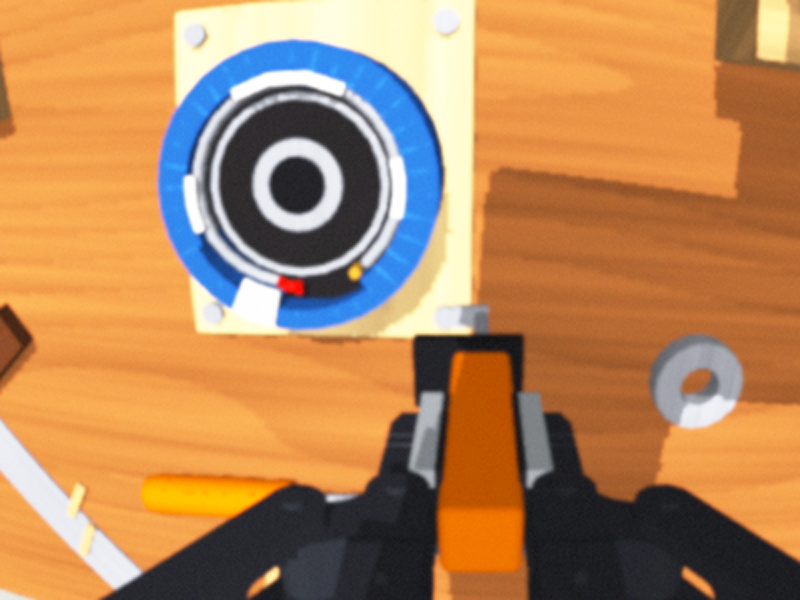

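The crop shows the housing with its red end at (292,287), pin at (355,271), white lip tab at (257,303), and the pick with its toe tip at (445,318) pointing left as intended. I'll locate these at their heights and fit the rim.

Run:
```python
from h import *
c=load("w3");im=c["image"];hsv=cv2.cvtColor(im,cv2.COLOR_RGB2HSV)
C=c["cam_to_world"][:3,3];print("cam",C)
def comp(m,x0,y0,x1,y1):
    k=np.zeros(m.shape,np.uint8);k[y0:y1,x0:x1]=m[y0:y1,x0:x1]
    n,l,s,ce=cv2.connectedComponentsWithStats(k);i=1+s[1:,4].argmax();return (l==i).astype(np.uint8),ce[i],s[i,4]
H,S,V=[hsv[...,i].astype(int) for i in range(3)]
bm,_,a=comp((H>95)&(H<125)&(S>140)&(V>60),100,60,290,240);print("blue",a)
cn=max(cv2.findContours(bm,0,cv2.CHAIN_APPROX_NONE)[0],key=cv2.contourArea)[:,0]
P=np.array([onz(c,p,.0605)[:2] for p in cn]);c0=np.array([.562,-.099]);u=(C[:2]-c0)/np.linalg.norm(C[:2]-c0)
far=((P-c0)@u<0)
f=least_squares(lambda q:np.hypot(*(P[far]-q[:2]).T)-q[2],[*c0,.062],loss="soft_l1",f_scale=.001);print("rim fit",f.x, np.abs(f.fun).mean())
h=f.x[:2]
r,rc,ra=comp(((H<6)|(H>174))&(S>180)&(V>120),160,185,210,215)
for z in(.055,.058):
    q=onz(c,rc,z)[:2]-h;print("red",rc,ra,z,q*1000,np.hypot(*q)*1000,np.degrees(np.arctan2(q[1],q[0])))
ys,xs=np.where(r);print("red cols",xs.min(),xs.max(),ys.min(),ys.max())
for x in(xs.min(),xs.max()+1):
    q=onz(c,(x-.5,ys[abs(xs-x)<2].mean()),.056)[:2]-h;print(" end",q*1000,np.degrees(np.arctan2(q[1],q[0])))
p,pc,pa=comp((H>15)&(H<32)&(S>150)&(V>120),205,185,228,205)
for z in(.052,.058):
    q=onz(c,pc,z)[:2]-h;print("pin",pc,pa,z,q*1000,np.hypot(*q)*1000,np.degrees(np.arctan2(q[1],q[0])))
w,wc,wa=comp((S<60)&(V>200),150,195,185,228);q=onz(c,wc,.0605)[:2]-h
print("tab",wc,wa,q*1000,np.degrees(np.arctan2(q[1],q[0])))
cn=cv2.findContours(w,0,2)[0];cn=max(cn,key=cv2.contourArea);b=cv2.boxPoints(cv2.minAreaRect(cn))
for k in b: q=onz(c,k,.0605)[:2]-h;print(" ",k,q*1000,np.degrees(np.arctan2(q[1],q[0])))
# bearing centre & shaft check
for z in(.048,.05): print("bear",onz(c,(188.5,152),z)[:2]-h)
# pick toe
o=np.array([.5993,-.0195,.1937]);print("toe tip px -> at z .0995",onz(c,(40+445/2,60+318/2),.1),onz(c,(40+437/2,60+318/2),.1))
```

```text
cam [ 0.5189 -0.025   0.3192]
blue 5683
rim fit [ 0.5625 -0.1028  0.057 ] 0.005733670973884602
red [185.5632 202.7126] 87 0.055 [44.9204  0.7318] 44.926341863292336 0.9333285185944317
red [185.5632 202.7126] 87 0.058 [43.9149  1.6071] 43.94427730020001 2.0957852010708238
red cols 179 191 198 207
 end [43.5828 -5.4902] -7.179843136113372
 end [44.9538  6.4563] 8.172984696112009
pin [216.8298 195.3191] 47 0.052 [37.339  28.3351] 46.87302496844444 37.19336944366052
pin [216.8298 195.3191] 47 0.058 [35.5209 29.446 ] 46.13892088313488 39.65793354855202
tab [166.5381 212.3572] 669 [ 53.136  -15.6487] -16.409805024580038
  [150. 195.] [ 38.105  -30.7108] -38.86708327565208
  [184. 195.] [36.2479  1.0744] 1.697815675853765
  [184. 225.] [63.8229  0.2645] 0.23745688260677572
  [150. 225.] [ 66.4763 -32.6092] -26.12972352427224
bear [0.0011 0.0017]
bear [0.0008 0.0023]
toe tip px -> at z .0995 [ 0.6009 -0.0321  0.1   ] [ 0.6011 -0.035   0.1   ]
```

Run:
```python
from h import *
def fitrim(c,box,lo=95):
    hsv=cv2.cvtColor(c["image"],cv2.COLOR_RGB2HSV).astype(int);H,S,V=hsv[...,0],hsv[...,1],hsv[...,2]
    x0,y0,x1,y1=box;k=np.zeros(H.shape,np.uint8);k[y0:y1,x0:x1]=((H>lo)&(H<130)&(S>90)&(V>30))[y0:y1,x0:x1]
    n,l,s,_=cv2.connectedComponentsWithStats(k);k=(l==1+s[1:,4].argmax()).astype(np.uint8)
    k=cv2.morphologyEx(k,cv2.MORPH_CLOSE,np.ones((5,5),np.uint8))
    cn=max(cv2.findContours(k,0,cv2.CHAIN_APPROX_NONE)[0],key=cv2.contourArea)[:,0]
    hull=cv2.convexHull(cn)[:,0];C=c["cam_to_world"][:3,3]
    P=np.array([onz(c,p,.0605)[:2] for p in cn]);c0=np.array([.562,-.1]);u=(C[:2]-c0)/np.linalg.norm(C[:2]-c0)
    for it in range(3):
        far=((P-c0)@u<-.0)
        f=least_squares(lambda q:np.hypot(*(P[far]-q).T)-.0625,c0,loss="soft_l1",f_scale=.001);c0=f.x
    a=np.degrees(np.arctan2(*(P-c0).T[::-1]));r=np.hypot(*(P-c0).T)*1000
    print(c0,np.median(np.abs(f.fun))*1000,[(t,round(np.median(r[abs(a-t)<15]),1)) for t in range(-165,180,30) if (abs(a-t)<15).any()])
fitrim(load("w3"),(100,60,290,240))
fitrim(load("s3"),(213,175,300,250));fitrim(load("d3"),(225,190,320,275))
```

```text
[ 0.5591 -0.0938] 6.202475601851519 [(-165, np.float64(55.9)), (-135, np.float64(60.0)), (-105, np.float64(65.0)), (-75, np.float64(68.2)), (-45, np.float64(63.5)), (-15, np.float64(60.1)), (15, np.float64(61.2)), (45, np.float64(57.3)), (75, np.float64(55.1)), (105, np.float64(55.3)), (135, np.float64(55.4)), (165, np.float64(54.7))]
[ 0.5657 -0.0991] 0.8832945732185558 [(-165, np.float64(63.1)), (-135, np.float64(62.0)), (-105, np.float64(60.5)), (-75, np.float64(60.3)), (-45, np.float64(71.7)), (-15, np.float64(82.0)), (15, np.float64(81.8)), (45, np.float64(70.3)), (75, np.float64(59.3)), (105, np.float64(59.6)), (135, np.float64(62.4)), (165, np.float64(62.6))]
[ 0.5604 -0.1094] 5.739038885832285 [(-165, np.float64(60.6)), (-135, np.float64(70.0)), (-105, np.float64(63.7)), (-75, np.float64(54.4)), (-45, np.float64(56.2)), (-15, np.float64(53.9)), (15, np.float64(58.6)), (45, np.float64(64.5)), (75, np.float64(67.9)), (105, np.float64(66.1)), (135, np.float64(60.6)), (165, np.float64(58.5))]
```

Run:
```python
from h import *
c=load("w3");P=np.array([onz(c,(40+u/2,60+v/2),.014)[:2] for u,v in [(195,35),(446,21),(452,316),(213,312)]])
print(P,P.mean(0))
for i in range(4):
    d=P[(i+1)%4]-P[i];print(np.hypot(*d),np.degrees(np.arctan2(d[1],d[0])))
s=load("scene0");Q=np.array([onz(s,(213+u/5,180+(v-300)/5),.014)[:2] for u,v in [(66,378),(302,353),(342,585)]]);print(Q,(Q[0]+Q[2])/2)
for i in range(2):
    d=Q[i+1]-Q[i];print(np.hypot(*d),np.degrees(np.arctan2(d[1],d[0])))
d=load("side0");Q=np.array([onz(d,(225+(u-400)/4,195+(v-300)/4),.014)[:2] for u,v in [(410,438),(667,337),(780,525)]]);print(Q,(Q[0]+Q[2])/2)
for i in range(2):
    d=Q[i+1]-Q[i];print(np.hypot(*d),np.degrees(np.arctan2(d[1],d[0])))
```

```text
[[ 0.4957 -0.1661]
 [ 0.4889 -0.0427]
 [ 0.6318 -0.0315]
 [ 0.6388 -0.1586]] [ 0.5638 -0.0997]
0.1235755962098557 93.17442740964495
0.14333414693446378 4.507843938555031
0.12729186621066255 -86.84198723310132
0.1432593714775864 -176.97787986383378
[[ 0.4941 -0.1647]
 [ 0.4882 -0.0395]
 [ 0.6318 -0.0326]] [ 0.5629 -0.0986]
0.12530633163335927 92.70190663161357
0.14376202498330287 2.758734520001683
[[ 0.4891 -0.0436]
 [ 0.6332 -0.0348]
 [ 0.6386 -0.159 ]] [ 0.5638 -0.1013]
0.14436037782253294 3.5068467651831483
0.12433602184586981 -87.51937146937941
```

Request:
apply_moves(moves=[[[0,0,0.6,0,0,0,0],[0,0,0,-0.6,-10,0,0],[0,0,0,-0.6,-17,0,0],[0,0,0,-0.6,-17,0,0],[0,0,0,-0.6,-11,7,0],[0,0,0,-0.2,-5.7,9,0],[0,0,0,0,0,5.7,0],[0,0,0,0,0,0,0],[0,0,0,0,0,0,0],[0,0,0,0,0,0,0]]])

```text
clock: 5.98
position: [0.6056, -0.0792, 0.1724]
tcp_rot: [0.087, -3.14, -0.001]
ft_force: [0.7, -0.5, -0.9]
width: 0.173
```

Run:
```python
from rig import robot
from h import *
o,R=st(robot)
w=snap(robot,"wrist","w4");d=snap(robot,"side","d4");s=snap(robot,"scene","s4")
def cr(c,x,y,w,h,W,Hh): return cv2.resize(c["image"][y:y+h,x:x+w,::-1],(W,Hh),interpolation=cv2.INTER_CUBIC)
top=cr(w,200,150,160,60,800,300)
bot=np.hstack([cr(s,230,180,60,45,400,300),cr(d,250,180,60,45,400,300)])
cv2.imwrite("pics/c4.png",np.vstack([top,bot]))
```

```text
t 5.98 p [ 0.6056 -0.0792  0.1724] yaw_y 93.19 z [-0.0005  0.0003 -1.    ] f [ 0.6661 -0.4987 -0.8996] m [-0.0591 -0.0277  0.0266] w 0.173
```

View pics/c4.png

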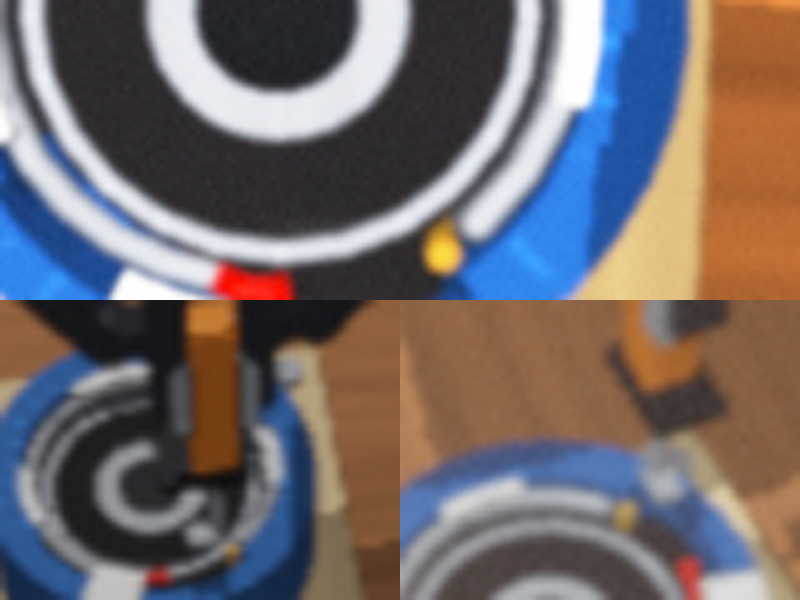

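Scene crop: toe at about (203,535), red end at (158,576). Side crop: toe at about (665,480), above the rim right of the pin. The wrist crop cut the toe off, so I'm taking a lower crop and triangulating.

Run:
```python
from h import *
w,d,s=load("w4"),load("d4"),load("s4")
print("toe",tri(s,(260.5,215.3),d,(289.8,207)))
print("red",tri(s,(230+158/6.667,180+276/6.667),d,(250+289/6.667,180+272/6.667)))
print("pin",tri(s,(230+232/6.667,180+251/6.667),d,(250+225/6.667,180+213/6.667)))
cv2.imwrite("pics/w4c.png",cv2.resize(w["image"][175:265,220:340,::-1],(800,600),interpolation=cv2.INTER_CUBIC))
```

```text
toe (array([ 0.6062, -0.0818,  0.0785]), np.float64(0.0006263967260230053))
red (array([ 0.6069, -0.0988,  0.0549]), np.float64(0.0006482544837704014))
pin (array([ 0.5981, -0.0715,  0.0538]), np.float64(0.001080365652107666))
```

View pics/w4c.png

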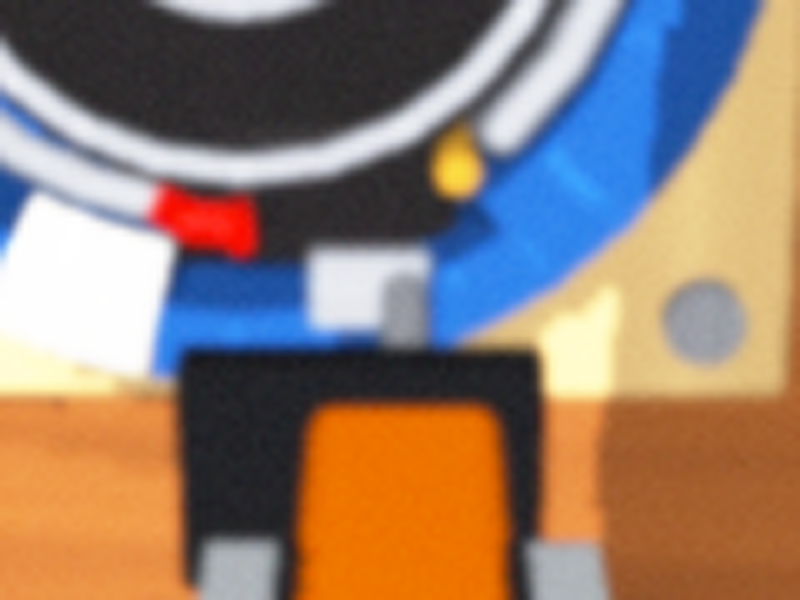

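The wrist crop shows the toe spanning (308–432, 248–330), its tip facing the red tip at (258,225); the pin is at (458,168).

Run:
```python
from h import *
w=load("w4");f=lambda u,v,z:onz(w,(220+u/6.667,175+v/6.667),z)
print("toe tip",f(308,289,.0788),"toe corners",f(308,248,.0805),f(308,330,.0805),f(432,248,.0805))
print("red tip top/bot",f(256,225,.058),f(256,225,.055),"red base",f(155,208,.056),"pin",f(458,155,.055))
print("bear?",f(240,-100,.05))
```

```text
toe tip [ 0.6064 -0.0893  0.0788] toe corners [ 0.6012 -0.0894  0.0805] [ 0.6105 -0.089   0.0805] [ 0.6004 -0.0763  0.0805]
red tip top/bot [ 0.6066 -0.0962  0.058 ] [ 0.6076 -0.0963  0.055 ] red base [ 0.6058 -0.1083  0.056 ] pin [ 0.5976 -0.073   0.055 ]
bear? [ 0.5697 -0.1     0.05  ]
```

Request:
apply_moves(moves=[[[0,0,0,0,-3.3,0,0],[0,0,0,0,0,0,0],[0,0,0,0,0,5,0],[0,0,0,0,0,6,0],[0,0,0,0,0,6,0],[0,0,0,0,0,4,0],[0,0,0,0,0,3,0],[0,0,0,0,0,1,0],[0,0,0,0,0,0,0],[0,0,0,0,0,0,0],[0,0,0,0,0,0,0]]])

```text
clock: 7.05
position: [0.6062, -0.0833, 0.1479]
tcp_rot: [-0.086, 3.14, -0.0]
ft_force: [-0.9, -0.1, -0.3]
width: 0.177
```

Run:
```python
from rig import robot
from h import *
for i in range(3): o,R=st(robot);robot.camera("side")
```

```text
t 7.05 p [ 0.6062 -0.0833  0.1479] yaw_y 93.14 z [ 0.0006 -0.0001 -1.    ] f [-0.914  -0.1057 -0.2663] m [-0.0515 -0.027  -0.0528] w 0.177
t 7.1 p [ 0.6062 -0.0833  0.1479] yaw_y 93.14 z [ 0.0006 -0.0001 -1.    ] f [-0.234   0.2473 -0.3915] m [ 0.0033  0.0386 -0.0279] w 0.171
t 7.15 p [ 0.6061 -0.0833  0.1479] yaw_y 93.14 z [ 0.0006 -0.0001 -1.    ] f [ 0.2218  0.1044 -0.6451] m [-0.0231 -0.0356  0.0377] w 0.17
```

Request:
apply_moves(moves=[[[0,0,0,0,0,0.6,0],[0,0,0,0,0,0.6,0],[0,0,0,0,0,0,0],[0,0,0,0,0,0,0]]])

```text
clock: 7.53
position: [0.6058, -0.0833, 0.1463]
tcp_rot: [0.086, -3.14, -0.0]
ft_force: [-0.1, -1.1, -0.3]
width: 0.17
```

Request:
apply_moves(moves=[[[0,0,0,0,0,0.5,0],[0,0,0,0,0,0,0],[0,0,0,0,0,0,0]]])

```text
clock: 7.78
position: [0.6059, -0.0833, 0.1459]
tcp_rot: [0.086, -3.14, 0.0]
ft_force: [-0.0, -0.2, -0.6]
width: 0.176
```

Request:
apply_moves(moves=[[[0,0,0,0,0,0.5,0],[0,0,0,0,0,0,0],[0,0,0,0,0,0,0]]])

```text
clock: 8.03
position: [0.6059, -0.0832, 0.1454]
tcp_rot: [0.086, -3.14, 0.0]
ft_force: [-0.0, 0.0, -0.5]
width: 0.174
```

Request:
apply_moves(moves=[[[0,0,0,0,0,0.5,0],[0,0,0,0,0,0,0],[0,0,0,0,0,0,0]]])

```text
clock: 8.28
position: [0.6059, -0.0832, 0.1449]
tcp_rot: [0.086, -3.14, -0.0]
ft_force: [-0.0, -0.2, -0.6]
width: 0.17
```

Request:
apply_moves(moves=[[[0,0,0,0,0,0.5,0],[0,0,0,0,0,0,0],[0,0,0,0,0,0,0]]])

```text
clock: 8.53
position: [0.6059, -0.0833, 0.1444]
tcp_rot: [0.086, -3.14, -0.0]
ft_force: [0.9, 0.3, -0.7]
width: 0.171
```

Request:
apply_moves(moves=[[[0,0,0,0,0,0.5,0],[0,0,0,0,0,0,0],[0,0,0,0,0,0,0]]])

```text
clock: 8.78
position: [0.6059, -0.0832, 0.1439]
tcp_rot: [0.086, -3.14, -0.0]
ft_force: [0.9, -0.6, -0.3]
width: 0.171
```

Request:
apply_moves(moves=[[[0,0,0,0,0,0.5,0],[0,0,0,0,0,0,0],[0,0,0,0,0,0,0]]])

```text
clock: 9.03
position: [0.6059, -0.0832, 0.1437]
tcp_rot: [-0.086, 3.14, -0.0]
ft_force: [-1.1, 0.4, 1.2]
width: 0.171
```

Request:
apply_moves(moves=[[[0,0,0,0,0,0.3,0],[0,0,0,0,0,0,0],[0,0,0,0,0,0,0]]])

```text
clock: 9.28
position: [0.606, -0.0832, 0.1435]
tcp_rot: [-0.086, 3.14, -0.0]
ft_force: [-0.9, 0.8, 3.5]
width: 0.17
```

Run:
```python
from rig import robot
from h import *
for i in range(4): o,R=st(robot);robot.camera("side")
```

```text
t 9.28 p [ 0.606  -0.0832  0.1435] yaw_y 93.14 z [ 0.0005 -0.0001 -1.    ] f [-0.8509  0.8326  3.5051] m [ 0.0039  0.2804 -0.0163] w 0.17
t 9.33 p [ 0.606  -0.0832  0.1435] yaw_y 93.14 z [ 0.0005 -0.0001 -1.    ] f [-0.8499  0.0915  4.6759] m [ 0.0124  0.3382 -0.0485] w 0.174
t 9.38 p [ 0.606  -0.0833  0.1435] yaw_y 93.14 z [ 0.0005 -0.0001 -1.    ] f [-1.6332 -0.0112  4.2919] m [0.049  0.3165 0.0913] w 0.174
t 9.43 p [ 0.606  -0.0833  0.1434] yaw_y 93.13 z [ 0.0004 -0.0001 -1.    ] f [-1.2016  0.3989  5.021 ] m [ 0.0182  0.3087 -0.0054] w 0.172
```

Request:
apply_moves(moves=[[[0,0,0,0,0,-0.8,0],[0,0,0,0,0,0,0],[0,0,0,0,-1,0,0],[0,0,0,0,-1,0,0],[0,0,0,0,-0.5,0,0],[0,0,0,0,0,0,0],[0,0,0,0,0,0,0]]])

```text
clock: 10.07
position: [0.6061, -0.0858, 0.1438]
tcp_rot: [-0.086, 3.14, -0.0]
ft_force: [-0.3, 0.2, 1.0]
width: 0.173
```

Request:
apply_moves(moves=[[[0,0,0,0,-0.5,0,0],[0,0,0,0,0,0,0],[0,0,0,0,0,0,0]]])

```text
clock: 10.32
position: [0.606, -0.0863, 0.1438]
tcp_rot: [0.086, -3.14, 0.0]
ft_force: [-0.3, 0.4, 0.2]
width: 0.169
```

Request:
apply_moves(moves=[[[0,0,0,0,-0.5,0,0],[0,0,0,0,0,0,0],[0,0,0,0,-0.5,0,0],[0,0,0,0,0,0,0],[0,0,0,0,0,0,0]]])

```text
clock: 10.73
position: [0.606, -0.0873, 0.1438]
tcp_rot: [0.086, -3.14, 0.0]
ft_force: [-0.8, 1.4, 0.3]
width: 0.173
```

Request:
apply_moves(moves=[[[0,0,0,0,-0.5,0,0],[0,0,0,0,0,0,0],[0,0,0,0,0,0,0]]])

```text
clock: 10.98
position: [0.6061, -0.0878, 0.1438]
tcp_rot: [0.086, -3.14, 0.0]
ft_force: [0.0, 0.9, 1.0]
width: 0.174
```

Run:
```python
from rig import robot
from h import *
for i in range(4): o,R=st(robot);robot.camera("side")
```

```text
t 10.98 p [ 0.6061 -0.0878  0.1438] yaw_y 93.13 z [-0.0002 -0.0002 -1.    ] f [0.0462 0.8905 0.9703] m [0.0229 0.0571 0.0157] w 0.174
t 11.03 p [ 0.606  -0.0878  0.1438] yaw_y 93.13 z [-0.0003 -0.0002 -1.    ] f [-0.223  -0.6818  0.1191] m [-0.01    0.0527 -0.0207] w 0.173
t 11.08 p [ 0.6061 -0.0878  0.1438] yaw_y 93.13 z [-0.0002 -0.0002 -1.    ] f [ 0.1772 -0.085  -0.7222] m [-0.0097  0.0393 -0.0046] w 0.175
t 11.13 p [ 0.6061 -0.0878  0.1438] yaw_y 93.13 z [-0.0002 -0.0002 -1.    ] f [ 0.2187 -1.0218  0.1354] m [-0.0481  0.0454  0.0214] w 0.175
```

Request:
apply_moves(moves=[[[0,0,0,0,-0.5,0,0],[0,0,0,0,0,0,0],[0,0,0,0,-0.5,0,0],[0,0,0,0,0,0,0],[0,0,0,0,0,0,0]]])

```text
clock: 11.6
position: [0.6062, -0.0888, 0.1438]
tcp_rot: [0.086, -3.14, 0.0]
ft_force: [-0.2, 0.6, -0.7]
width: 0.174
```

Request:
apply_moves(moves=[[[0,0,0,0,-0.5,0,0],[0,0,0,0,0,0,0],[0,0,0,0,-0.5,0,0],[0,0,0,0,0,0,0],[0,0,0,0,0,0,0]]])

```text
clock: 12.02
position: [0.6063, -0.0898, 0.1439]
tcp_rot: [0.086, -3.14, 0.0]
ft_force: [0.2, 0.2, -0.3]
width: 0.171
```

Request:
apply_moves(moves=[[[0,0,0,0,-0.5,0,0],[0,0,0,0,0,0,0],[0,0,0,0,-0.5,0,0],[0,0,0,0,0,0,0],[0,0,0,0,0,0,0]]])

```text
clock: 12.43
position: [0.6063, -0.0908, 0.1439]
tcp_rot: [-0.086, 3.14, -0.0]
ft_force: [-0.3, -0.2, -2.2]
width: 0.172
```

Request:
apply_moves(moves=[[[0,0,0,0,-0.5,0,0],[0,0,0,0,0,0,0],[0,0,0,0,0,0,0]]])

```text
clock: 12.68
position: [0.6063, -0.0912, 0.1439]
tcp_rot: [0.086, -3.14, -0.0]
ft_force: [-0.3, 0.3, -0.5]
width: 0.169
```

Run:
```python
from rig import robot
from h import *
for i in range(3): o,R=st(robot);w=snap(robot,"wrist","w5")
cv2.imwrite("pics/w5c.png",cv2.resize(w["image"][175:265,220:340,::-1],(800,600),interpolation=cv2.INTER_CUBIC))
```

```text
t 12.68 p [ 0.6063 -0.0912  0.1439] yaw_y 93.13 z [-0.0001  0.     -1.    ] f [-0.3304  0.2633 -0.4626] m [ 0.0207  0.0342 -0.0556] w 0.169
t 12.73 p [ 0.6063 -0.0912  0.1439] yaw_y 93.13 z [ 0. -0. -1.] f [ 0.0659 -0.3941 -0.9318] m [-0.0058  0.0713 -0.0304] w 0.172
t 12.78 p [ 0.6063 -0.0912  0.1439] yaw_y 93.14 z [ 0.  0. -1.] f [-0.2769 -0.2957 -0.8413] m [ 0.0187  0.0104 -0.0298] w 0.171
```

View pics/w5c.png

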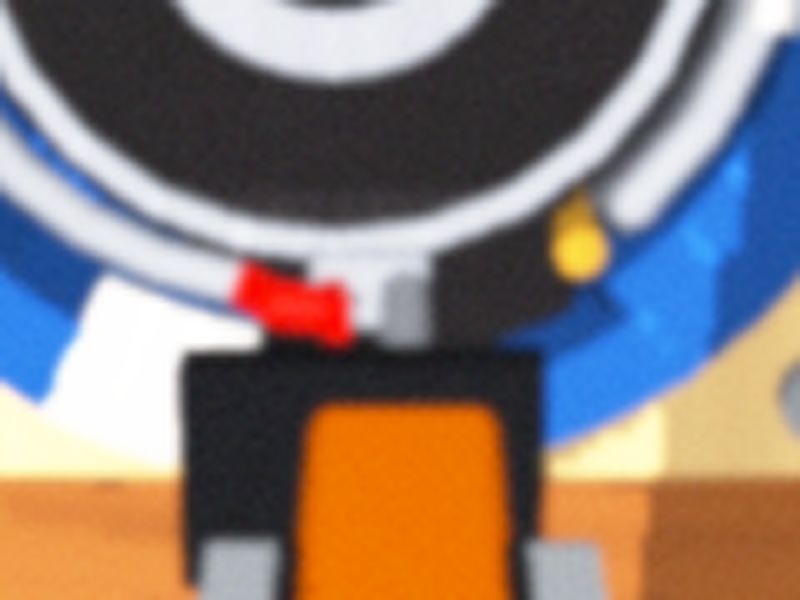

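Wrist crop: the toe (left end at 308) lies about 4 mm under the red end (right end at 350), with the shank about 3 mm from the tip. I'll push on a little.

Request:
apply_moves(moves=[[[0,0,0,0,-0.5,0,0],[0,0,0,0,0,0,0],[0,0,0,0,-0.5,0,0],[0,0,0,0,0,0,0],[0,0,0,0,0,0,0]]])

```text
clock: 13.25
position: [0.6064, -0.0923, 0.1439]
tcp_rot: [-0.086, 3.14, -0.0]
ft_force: [-0.0, 0.2, -0.5]
width: 0.176
```

Request:
apply_moves(moves=[[[0,0,0,0,-0.5,0,0],[0,0,0,0,0,0,0],[0,0,0,0,0,0,0]]])

```text
clock: 13.5
position: [0.6064, -0.0928, 0.1439]
tcp_rot: [-0.086, 3.14, -0.0]
ft_force: [0.4, 0.6, -1.1]
width: 0.173
```

Run:
```python
from rig import robot
from h import *
for i in range(3): o,R=st(robot);robot.camera("side")
```

```text
t 13.5 p [ 0.6064 -0.0928  0.1439] yaw_y 93.13 z [ 0. -0. -1.] f [ 0.3906  0.5583 -1.1348] m [ 0.0203 -0.0169 -0.0201] w 0.173
t 13.55 p [ 0.6064 -0.0927  0.1439] yaw_y 93.13 z [-0.  0. -1.] f [-0.9895 -0.2848 -1.1404] m [-0.0141  0.0053 -0.016 ] w 0.174
t 13.6 p [ 0.6064 -0.0927  0.1439] yaw_y 93.14 z [ 0.  0. -1.] f [-0.2624  0.8825 -1.2561] m [-0.0043  0.0493  0.0261] w 0.175
```

Request:
apply_moves(moves=[[[0,0,0,0,-0.5,0,0],[0,0,0,0,0,0,0],[0,0,0,0,0,0,0]]])

```text
clock: 13.9
position: [0.6064, -0.0932, 0.1439]
tcp_rot: [-0.086, 3.14, 0.0]
ft_force: [0.1, -0.5, -1.6]
width: 0.171
```

Request:
apply_moves(moves=[[[0,0,0,0,-0.5,0,0],[0,0,0,0,0,0,0],[0,0,0,0,0,0,0]]])

```text
clock: 14.15
position: [0.6065, -0.0938, 0.1439]
tcp_rot: [0.086, -3.14, -0.0]
ft_force: [0.4, 0.7, -0.4]
width: 0.171
```

Request:
apply_moves(moves=[[[0,0,0,0,1,0,0],[0,0,0,0,0.8,0,0],[0,0,0,0,0,0,0],[0,0,0,0,0,-0.5,0],[0,0,0,0,0,-0.8,0],[0,0,0,0,0,-0.8,0],[0,0,0,0,0,-0.8,0],[0,0,0,0,0,-0.8,0],[0,0,0,0,0,-0.8,0],[0,0,0,0,0,-0.5,0],[0,0,0,0,0,0,0]]])

```text
clock: 15.07
position: [0.6062, -0.0918, 0.1488]
tcp_rot: [0.086, -3.14, -0.0]
ft_force: [-0.1, 0.6, -3.6]
width: 0.17
```

Run:
```python
from rig import robot
from h import *
for i in range(2): o,R=st(robot);robot.camera("side")
```

```text
t 15.07 p [ 0.6062 -0.0918  0.1488] yaw_y 93.14 z [-0.0004  0.0003 -1.    ] f [-0.0514  0.6091 -3.5677] m [ 0.2225 -0.0605  0.0291] w 0.17
t 15.12 p [ 0.6062 -0.0918  0.1488] yaw_y 93.14 z [-0.0005  0.0002 -1.    ] f [ 0.0788  0.6747 -3.9922] m [ 0.127 -0.049  0.022] w 0.177
```

Bearing on the ring at about 3.3 N. Continuing the lift.

Request:
apply_moves(moves=[[[0,0,0,0,0,-0.8,0],[0,0,0,0,0,-0.8,0],[0,0,0,0,0,-0.8,0],[0,0,0,0,0,-0.8,0],[0,0,0,0,0,-0.8,0]]])

```text
clock: 15.58
position: [0.6058, -0.0919, 0.1527]
tcp_rot: [0.086, -3.139, -0.0]
ft_force: [-0.4, 0.6, -5.6]
width: 0.176
```

Request:
apply_moves(moves=[[[0,0,0,0,0,-0.7,0],[0,0,0,0,0,-0.7,0],[0,0,0,0,0,-0.7,0],[0,0,0,0,0,-0.7,0]]])

```text
clock: 15.92
position: [0.606, -0.092, 0.1556]
tcp_rot: [0.086, -3.14, 0.0]
ft_force: [-2.1, 0.1, -4.7]
width: 0.172
```

Request:
apply_moves(moves=[[[0,0,0,0,0,-0.7,0],[0,0,0,0,0,-0.7,0],[0,0,0,0,0,-0.7,0],[0,0,0,0,0,-0.7,0]]])

```text
clock: 16.25
position: [0.6068, -0.0921, 0.1588]
tcp_rot: [-0.086, 3.14, -0.001]
ft_force: [-1.1, 0.4, -4.5]
width: 0.177
```

Request:
apply_moves(moves=[[[0,0,0,0,0,-0.7,0],[0,0,0,0,0,-0.7,0],[0,0,0,0,0,-0.7,0],[0,0,0,0,0,-0.7,0]]])

```text
clock: 16.58
position: [0.6072, -0.0922, 0.1618]
tcp_rot: [-0.086, 3.139, -0.001]
ft_force: [1.0, -0.7, -3.6]
width: 0.173
```

Request:
apply_moves(moves=[[[0,0,0,0,0,-0.7,0],[0,0,0,0,0,-0.7,0],[0,0,0,0,0,-0.7,0],[0,0,0,0,0,-0.7,0],[0,0,0,0,0,-0.7,0],[0,0,0,0,0,-0.7,0],[0,0,0,0,0,-0.7,0],[0,0,0,0,0,-0.7,0],[0,0,0,0,0,-0.5,0],[0,0,0,0,0,0,0]]])

```text
clock: 17.42
position: [0.6065, -0.092, 0.1676]
tcp_rot: [-0.086, 3.14, -0.0]
ft_force: [0.2, -0.5, -1.1]
width: 0.175
```

Run:
```python
from rig import robot
from h import *
o,R=st(robot);w=snap(robot,"wrist","w6");d=snap(robot,"side","d6");st(robot)
a=cv2.resize(w["image"][175:265,220:340,::-1],(560,420),interpolation=cv2.INTER_CUBIC)[:, :400]
b=cv2.resize(d["image"][180:240,260:317,::-1],(400,420),interpolation=cv2.INTER_CUBIC)
cv2.imwrite("pics/c6.png",np.hstack([a,b]))
```

```text
t 17.42 p [ 0.6065 -0.092   0.1676] yaw_y 93.14 z [ 0.0004 -0.0001 -1.    ] f [ 0.2382 -0.5121 -1.1189] m [-0.0388  0.0922  0.0095] w 0.175
t 17.52 p [ 0.6064 -0.092   0.1674] yaw_y 93.13 z [ 0.0001 -0.     -1.    ] f [-0.6256  0.9618 -0.9074] m [-0.0258 -0.0364 -0.0018] w 0.176
```

View pics/c6.png

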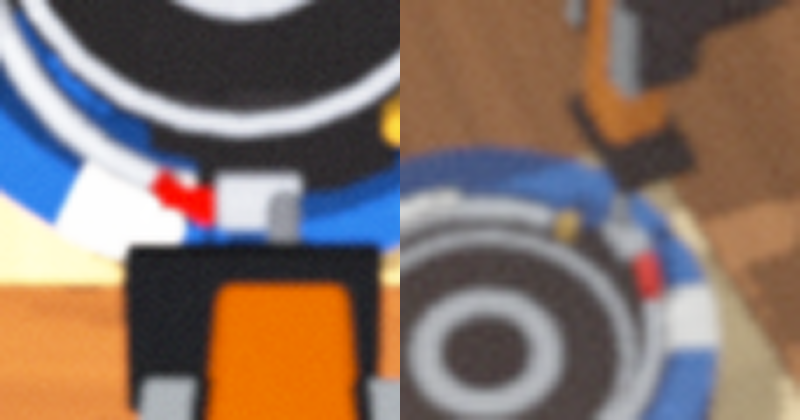

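The wrist crop shows the red end now outside and beside the toe at (185,200), overlapping the tab's right edge; in the side crop it is at (648,275). I'll triangulate its height to see whether it sits on the lip or fell back.

Run:
```python
from h import *
def red(c,b):
    hsv=cv2.cvtColor(c["image"],cv2.COLOR_RGB2HSV).astype(int);H,S,V=hsv[...,0],hsv[...,1],hsv[...,2]
    m=np.zeros(H.shape,np.uint8);x0,y0,x1,y1=b;m[y0:y1,x0:x1]=(((H<6)|(H>174))&(S>150)&(V>110))[y0:y1,x0:x1]
    ys,xs=np.where(m);return xs.mean(),ys.mean(),len(xs)
w5,w6,d3,d6=load("w5"),load("w6"),load("d3"),load("d6")
s3=load("s3")
a=red(w5,(240,200,300,240));b=red(w6,(240,195,300,240));e=red(d3,(280,205,310,235));g=red(d6,(280,205,310,235));k=red(s3,(240,210,265,230))
print(a,b,e,g,k)
print("before",tri(w5,a[:2],d3,e[:2]),tri(s3,k[:2],d3,e[:2]));print("after",tri(w6,b[:2],d6,g[:2]))
```

```text
(np.float64(263.74468085106383), np.float64(220.52482269503545), 141) (np.float64(259.70512820512823), np.float64(217.01282051282053), 78) (np.float64(292.77777777777777), np.float64(220.55555555555554), 9) (np.float64(294.8888888888889), np.float64(219.33333333333334), 9) (np.float64(253.5), np.float64(221.0), 2)
before (array([ 0.6045, -0.1026,  0.0617]), np.float64(0.00017899972475349325)) (array([ 0.606 , -0.0988,  0.0558]), np.float64(0.00021921025006150924))
after (array([ 0.6071, -0.1069,  0.0707]), np.float64(0.0007331009059463004))
```

It rose about 9 mm and moved outward about 3 mm, so it appears to lie on the lip. Drawing the toe straight back, then rising.

Request:
apply_moves(moves=[[[0,0,0,0,1,0,0],[0,0,0,0,2,0,0],[0,0,0,0,3,0,0],[0,0,0,0,4,0,0],[0,0,0,0,5,0,0],[0,0,0,0,10,0,0],[0,0,0,0,18,0,0],[0,0,0,0,20,-6,0],[0,0,0,0,15,-10,0],[0,0,0,0,6,-10,0],[0,0,0,0,0,0,0],[0,0,0,0,0,0,0]]])

```text
clock: 18.52
position: [0.6028, -0.0078, 0.1948]
tcp_rot: [-0.087, 3.137, -0.001]
ft_force: [0.2, -0.6, -1.9]
width: 0.173
```

Run:
```python
from rig import robot
from h import *
o,R=st(robot);w=snap(robot,"wrist","w7");d=snap(robot,"side","d7");s=snap(robot,"scene","s7")
a=cv2.resize(w["image"][60:210,40:240,::-1],(560,420),interpolation=cv2.INTER_CUBIC)[:,:400]
b=cv2.resize(d["image"][190:250,250:307,::-1],(400,420),interpolation=cv2.INTER_CUBIC)
cv2.imwrite("pics/c7.png",np.hstack([a,b]));go(o,R,[.5501,.2543,.1937])
```

```text
t 18.52 p [ 0.6028 -0.0078  0.1948] yaw_y 93.19 z [ 0.0029 -0.0007 -1.    ] f [ 0.2284 -0.6042 -1.9201] m [ 0.0197  0.0121 -0.0008] w 0.173
shift mm tool [ 38.023  264.658    0.7305]
```

View pics/c7.png

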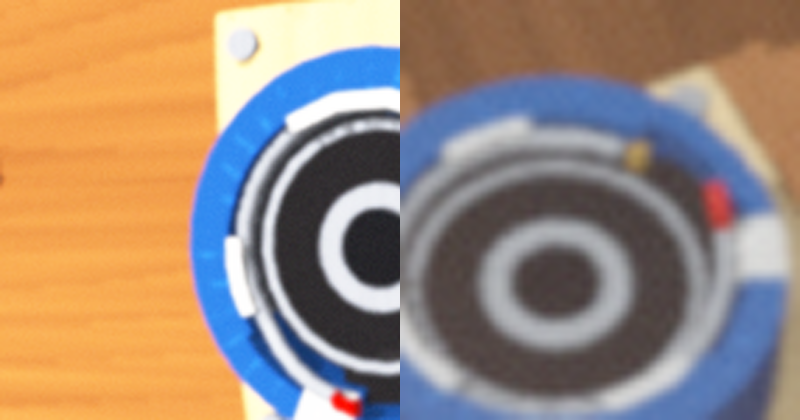

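Run:
```python
from h import *
def red(c,b):
    hsv=cv2.cvtColor(c["image"],cv2.COLOR_RGB2HSV).astype(int);H,S,V=hsv[...,0],hsv[...,1],hsv[...,2]
    m=np.zeros(H.shape,np.uint8);x0,y0,x1,y1=b;m[y0:y1,x0:x1]=(((H<6)|(H>172))&(S>120)&(V>80))[y0:y1,x0:x1]
    ys,xs=np.where(m);return xs.mean(),ys.mean(),len(xs)
for i in "37":
    w,d,s=load("w"+i),load("d"+i),load("s"+i)
    a=red(w,(150,180,215,225));b=red(d,(280,200,312,235));c=red(s,(235,205,270,235));print(i,a,b,c)
    print(tri(s,c[:2],d,b[:2]),tri(w,a[:2],d,b[:2]),tri(w,a[:2],s,c[:2]))
w=load("w7");cv2.imwrite("pics/c8.png",cv2.resize(w["image"][170:230,140:220,::-1],(800,600),interpolation=cv2.INTER_CUBIC))
```

```text
3 (np.float64(185.64077669902912), np.float64(202.45631067961165), 103) (np.float64(292.9375), np.float64(221.125), 16) (np.float64(253.125), np.float64(221.125), 8)
(array([ 0.6059, -0.0998,  0.0552]), np.float64(0.0002431680443772322)) (array([ 0.6059, -0.1012,  0.0574]), np.float64(0.00048043910564659936)) (array([ 0.6066, -0.1004,  0.0572]), np.float64(0.0008874404617901267))
7 (np.float64(163.16981132075472), np.float64(204.0), 53) (np.float64(294.55555555555554), np.float64(218.77777777777777), 18) (np.float64(250.44444444444446), np.float64(217.88888888888889), 9)
(array([ 0.6062, -0.1057,  0.0708]), np.float64(0.0001934711922805119)) (array([ 0.6068, -0.1061,  0.0715]), np.float64(0.0007308682596796061)) (array([ 0.6072, -0.1056,  0.0727]), np.float64(7.682137873555973e-05))
```

View pics/c8.png

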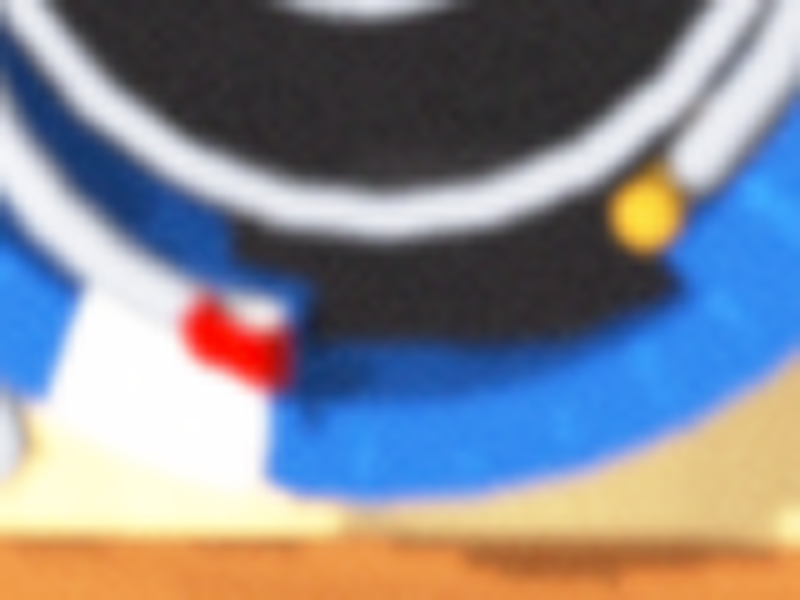

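The crop shows the red end at (240,340), lying clearly on top of the white lip at height about 71 mm in all three view pairs. The rest of the ring is still in place. Now returning the pick.

Request:
apply_moves(moves=[[[0,0,0,3.2,10,0,0],[0,0,0,3.2,20,0,0],[0,0,0,3.2,28,0,0],[0,0,0,3.2,28,0,0],[0,0,0,3.2,28,0,0],[0,0,0,3.2,28,0,0],[0,0,0,3.2,28,0,0],[0,0,0,3.2,28,0,0],[0,0,0,3.2,26,0,0],[0,0,0,3.2,20,0,0],[0,0,0,3.0,13,0,0],[0,0,0,3,7.7,0,0]]])

```text
clock: 19.67
position: [0.5486, 0.2556, 0.1929]
tcp_rot: [0.088, -3.14, 0.0]
ft_force: [-0.3, 0.5, -0.0]
width: 0.17
```

Request:
apply_moves(moves=[[[0,0,-4.8,0,0,0,0],[0,0,-4.7,0,0,0,0],[0,0,0,0,0,0,0],[0,0,0,0,0,0,0]]])

```text
clock: 20.0
position: [0.5493, 0.2534, 0.1932]
tcp_rot: [0.341, -3.123, 0.001]
ft_force: [0.7, 0.9, -1.0]
width: 0.173
```

Run:
```python
from rig import robot
from h import *
o,R=st(robot);w=snap(robot,"wrist","w8");go(o,R,[.5501,.2543,.1055])
cv2.imwrite("pics/c9.png",cv2.resize(w["image"][140:290,180:380,::-1],(800,600),interpolation=cv2.INTER_CUBIC))
```

```text
t 20.0 p [0.5493 0.2534 0.1932] yaw_y 102.46 z [-0.0004 -0.0005 -1.    ] f [ 0.7382  0.885  -0.9552] m [ 0.0057 -0.0357 -0.0118] w 0.173
shift mm tool [-1.0503  0.6932 87.7417]
```

Request:
apply_moves(moves=[[[0,0,0,-1,0.7,0,0],[0,0,0,0,0,8,0],[0,0,0,0,0,10,0],[0,0,0,0,0,10,0],[0,0,0,0,0,6,0],[0,0,0,0,0,4,0],[0,0,0,0,0,3,0],[0,0,0,0,0,3,0],[0,0,0,0,0,3,0],[0,0,0,0,0,3,0],[0,0,0,0,0,0,0]]])

```text
clock: 20.97
position: [0.55, 0.255, 0.1429]
tcp_rot: [0.346, -3.122, 0.0]
ft_force: [0.2, 0.1, -0.5]
width: 0.174
```

Request:
apply_moves(moves=[[[0,0,0,0,0,4,0],[0,0,0,0,0,7,0],[0,0,0,0,0,8,0],[0,0,0,0,0,8,0],[0,0,0,0,0,5,0],[0,0,0,0,0,3,0],[0,0,0,0,0,1,0],[0,0,0,0,0,0,0],[0,0,0,0,0,0,0]]])

```text
clock: 21.72
position: [0.5504, 0.2552, 0.1076]
tcp_rot: [-0.346, 3.122, 0.0]
ft_force: [-0.6, -0.1, -1.3]
width: 0.173
```

Request:
apply_moves(moves=[[[0,0,0,0,0,1,0],[0,0,0,0,0,0.8,0],[0,0,0,0,0,0.5,0],[0,0,0,0,0,0,0],[0,0,0,0,0,0,0]]])

```text
clock: 22.13
position: [0.5502, 0.2551, 0.1052]
tcp_rot: [-0.346, 3.122, 0.0]
ft_force: [-0.1, -1.2, -1.1]
width: 0.17
```

Request:
apply_moves(moves=[[[0,0,0,0,0,0.4,0],[0,0,0,0,0,0,0],[0,0,0,0,0,0,0]]])

```text
clock: 22.38
position: [0.5503, 0.2551, 0.105]
tcp_rot: [-0.346, 3.122, 0.0]
ft_force: [-0.4, 0.5, 1.3]
width: 0.172
```

Seated at the same height as when picked up. Releasing and backing off.

Request:
apply_moves(moves=[[[0,0,0,0,0,0,22],[0,0,0,0,0,0,30],[0,0,0,0,0,0,45],[0,0,0,0,0,0,60],[0,0,0,0,0,0,60],[0,0,0,0,0,0,60],[0,0,0,0,0,0,60],[0,0,0,0,0,0,60]]])

```text
clock: 23.05
position: [0.5502, 0.2551, 0.1047]
tcp_rot: [0.346, -3.122, 0.0]
ft_force: [-0.3, -0.7, -0.9]
width: 0.603
```

Request:
apply_moves(moves=[[[0,0,0,0,0,-5,60],[0,0,0,0,0,-10,60],[0,0,0,0,0,-20,60],[0,0,0,0,0,-25,60],[0,0,0,0,0,-25,60],[0,0,0,0,0,-20,60],[0,0,0,0,0,-10,60],[0,0,0,0,0,-5,60],[0,0,0,0,0,0,60],[0,0,0,0,0,0,60]]])

```text
clock: 23.88
position: [0.5498, 0.2549, 0.224]
tcp_rot: [0.346, -3.121, 0.001]
ft_force: [1.0, -0.1, 0.1]
width: 0.6
```

Run:
```python
from rig import robot
from h import *
o,R=st(robot);w=snap(robot,"wrist","w9");d=snap(robot,"side","d9");s=snap(robot,"scene","s9")
def msk(c,b,f):
    hsv=cv2.cvtColor(c["image"],cv2.COLOR_RGB2HSV).astype(int);m=np.zeros(hsv.shape[:2],np.uint8);x0,y0,x1,y1=b
    m[y0:y1,x0:x1]=f(*[hsv[...,i] for i in range(3)])[y0:y1,x0:x1];ys,xs=np.where(m);return xs,ys
rf=lambda H,S,V:((H<6)|(H>172))&(S>120)&(V>80)
a=msk(d,(280,200,312,235),rf);b=msk(s,(235,205,270,235),rf)
print("red",len(a[0]),len(b[0]),tri(s,(b[0].mean(),b[1].mean()),d,(a[0].mean(),a[1].mean())))
of=lambda H,S,V:(H>5)&(H<22)&(S>215)&(V>90)
for n in("d0","d9"):
    c=load("side0") if n=="d0" else d;x,y=msk(c,(195,78,230,120),of);print("side orange",len(x),x.mean(),y.mean(),y.min(),y.max())
for c in(load("scene0"),s):
    x,y=msk(c,(380,165,410,200),of);print("scene orange",len(x),x.mean(),y.mean(),y.min(),y.max())
x,y=msk(w,(225,150,340,260),lambda H,S,V:(H>17)&(H<23)&(S>240)&(V>245));print("top",len(x),onz(w,(x.mean(),y.mean()),.136))
i0=load("side0")["image"].astype(int);df=np.abs(i0-d["image"]).max(2);
print("other changes side: spare",(df[140:170,262:296]>60).sum(),"driver",(df[180:260,330:400]>60).sum(),"offcut",(df[335:405,240:320]>60).sum())
```

```text
t 23.88 p [0.5498 0.2549 0.224 ] yaw_y 102.64 z [-0.001  -0.0004 -1.    ] f [ 0.9818 -0.1426  0.0631] m [ 0.0155  0.0174 -0.037 ] w 0.6
red 18 9 (array([ 0.6062, -0.1057,  0.0708]), np.float64(0.0001934711922805119))<stdin>:12: RuntimeWarning: Mean of empty slice.
  ret = ret.dtype.type(ret / rcount)
Traceback (most recent call last):
ValueError: zero-size array to reduction operation minimum which has no identity
```

Run:
```python
from h import *
def msk(c,b,f):
    hsv=cv2.cvtColor(c["image"],cv2.COLOR_RGB2HSV).astype(int);m=np.zeros(hsv.shape[:2],np.uint8);x0,y0,x1,y1=b
    m[y0:y1,x0:x1]=f(*[hsv[...,i] for i in range(3)])[y0:y1,x0:x1];ys,xs=np.where(m);return xs,ys
w=load("w9");x,y=msk(w,(225,150,340,260),lambda H,S,V:(H>17)&(H<23)&(S>240)&(V>245))
print("top",len(x),x.min(),x.max(),y.min(),y.max(),onz(w,((x.min()+x.max())/2,(y.min()+y.max())/2),.136))
x,y=msk(w,(225,150,340,260),lambda H,S,V:(H>9)&(H<16)&(S>245)&(V>150)&(V<200))
for r in range(y.min(),y.max()+1,4): q=x[y==r];print(r,q.min(),q.max(),len(q)) if len(q) else 0
for b,n in(((262,140,296,170),"spare"),((330,180,400,260),"driver"),((240,335,320,405),"offcut")):
    df=np.abs(load("side0")["image"].astype(int)-load("d9")["image"]).max(2);print(n,(df[b[1]:b[3],b[0]:b[2]]>60).sum())
```

```text
top 398 270 290 211 230 [0.5496 0.2545 0.136 ]
186 273 287 15
190 272 288 17
194 272 288 17
198 271 289 19
202 271 289 19
206 271 271 1
spare 0
driver 0
offcut 0
```

Handle top is back at (0.5496, 0.2545), against (0.549, 0.2543) at the start; upright, and nothing else moved. Handing in.

```bash
python3 -c "
from rig import robot
print(robot.job_done())"
```

```text
the job is handed in; nothing more can be done
None
```

The red end of the ring is sprung out and lying on top of the lip. The pick is back in its stand and released. The job was handed in at about 24 s.

**Lift:** I felt for the bearing face with about 5 N. The toe went about 6.7 mm under the red end without meeting a stop. I drew it back 1.8 mm and lifted to about 72.5 mm. The readings taken between moves never passed about 6 N from the ring.

**Last checks:**
- **Ring:** the red end is about 71 mm high, up from about 55 mm. All three pairs of views agreed after the lift, and one pair gave the same height again at the end. In the close-up it lies over the white lip, with the rest of the ring in place.
- **Pick:** the handle top is within 1 mm of where it started. It seated at the same gripper height as when I picked it up.
- **Other things:** the spare bearing, screwdriver and offcut show no change in the side view.

**What failed or disagreed:**
- **Rim fit:** the circle fits to the blue rim were poor, so I located the housing by its screws, bearing, pin and red end instead. These agreed to about 2 mm.
- **Stand picture:** the viewer's limit came before the last look over the stand, so the seating was checked only by force and by measurement.
- **Final mask:** one colour check in the side view found no pixels. I used the wrist view in its place.

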